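Wipe the stones off the coffee sample plate

TASK

Take the scraper block by its grip, set it on the sorting plate behind the two stones and wipe both stones off the plate's open edge into the reject trough; do not touch the stones with the gripper. Then stand the scraper upright on its sole on the bare bench again.

Things in the scene. Friction and masses are not known exactly. Their poses are not given: they have to be found in the camera images.
- scraper: Oak scraper block standing on its dark rubber sole on the bench, near a bristle brush and a brass tube. Foot 120 mm long (its y), 32 mm thick (its x), 22 mm high; on it a plain upright grip 80 mm long (y), 24 mm thick (x), from 22 to 72 mm height. Same both ways round; about 0.18 kg. Origin: centre of the sole's underside, z up.
- plate: Fixed low blue station with grey metal sorting plate; origin at bench level under the sorting plate's centre, z up, x pointing over the open edge to the trough. Plate x +-100 mm, top at 45 mm; curbs 8 mm wide, 10 mm high, inner faces at y +-75 and, at the back, x -92 mm; none at x +100 mm, the open edge. Reject trough beyond: inside x 100 to 192, y +-75 mm, floor at 8 mm, walls to 34 mm height.
- stone_a: Loose flat brown-grey stone, 24 x 20 mm and 12.5 mm high, about 12 g, lying on the sorting plate. Origin: centre of its underside.
- stone_b: A second such stone, 24 x 20 mm and 12.5 mm high, beside the first (greater y along the open edge). Origin: centre of its underside.
Not all that is in view belongs to the job. Of the things that look like the scraper, the middle-sized one is meant.

How it is judged:
On the way, in this order (a step that is already met when the one before it is completed fails the run):
1. the gripped scraper is on or just over the sorting plate (contact force between the fingers and scraper above 1 N and x of scraper in the frame of plate between -0.1 and 0.1 m and y of scraper in the frame of plate between -0.075 and 0.075 m and z of scraper in the frame of plate between 0.04 and 0.06 m), for 0.1 s.
2. both stones lie in the reject trough while the gripper still holds the scraper (x of stone_a in the frame of plate between 0.1 and 0.2 m and y of stone_a in the frame of plate between -0.078 and 0.078 m and z of each of stone_a, stone_b in the frame of plate below 0.035 m and x of stone_b in the frame of plate between 0.1 and 0.2 m and y of stone_b in the frame of plate between -0.078 and 0.078 m and contact force between the fingers and scraper above 1 N), for 0.1 s.
At the end, for the whole second after the job is handed in: Both stones lie at rest in the reject trough (between its walls, undersides' centres below 35 mm above the bench), and the scraper stands released and at rest on its sole on the bench, within 10 degrees of upright and its sole within 5 mm of bench level (x of stone_a in the frame of plate between 0.1 and 0.2 m and y of stone_a in the frame of plate between -0.078 and 0.078 m and z of each of stone_a, stone_b in the frame of plate below 0.035 m and x of stone_b in the frame of plate between 0.1 and 0.2 m and y of stone_b in the frame of plate between -0.078 and 0.078 m and linear speed of each of stone_a, stone_b, scraper below 0.02 m/s and height (world z) of scraper between -0.005 and 0.005 m and angle between scraper's own z axis and vertical below 0.17 rad); the robot touches nothing.
It fails at once if the gripper or arm touches a stone (contact force between any of the fingers, the arm and stone_a above 0.3 N or contact force between any of the fingers, the arm and stone_b above 0.3 N).
It also fails if it takes over 56 s, if anything falls off the work surface, if the arm or the gripper's body presses on something with over 40 N, if the wrist force passes 120 N, or if a joint passes its speed limit or range.

ROBOT

A 6-joint arm with a two-finger parallel gripper is mounted at the origin on the work surface. World frame = base frame: x ahead of the robot, y to its left, z up, the work surface at z = 0. Lengths are in m, angles in rad, forces in N, time in s.
With the tool pointing down it reaches from about 0.325 to 0.875 m from the base axis. Payload 4.4 kg.
Tool frame: the origin (TCP) lies midway between the tips of the shut fingers; the grasp point (between the pads) lies 19 mm behind it; z points along the fingers, y is the line along which they close (so a half turn about z gives the same grasp; the last joint's range is limited). The gripper opens to 85 mm and grips with 20 to 120 N. Pads are 22 mm wide; open, the fingers measure 114 mm over their backs; the gripper's body (76 mm by 85 mm) begins 54 mm behind the grasp point. The pads swing forward as they close: fully open they stand 13 mm farther back than shut.
Start: joints at [-1.373, 0.207, 1.542, -0, 1.393, -0.15], TCP at [0.196, -0.541, 0.231] pointing down, gripper open.
Joint ranges: [-2.73, 2.73], [-0.86, 2.22], [0.23, 2.46], [-1.11, 4.25], [0.08, 2.63], [-2.82, 2.82]. Speed limits (rad/s): [2.79, 2.79, 3.14, 3.14, 3.14, 3.14].

INTERFACE

Orientations are given as [roll, pitch, yaw] about the fixed x, y, z axes, in that order (R = Rz(yaw) Ry(pitch) Rx(roll)).
In Python, from cell import * gives the robot as it stands. The module is installed in compiled form; this text tells all that it offers.
- The arm moves only by the tool play_rows, never from a script. Its argument "targets" is a list of rows, each an object of numbers: "tx", "ty", "tz": the shift along the tool's x, y, z each as a share of 60 mm, from -1 to 1; "spin": the turn about the tool's z as a share of 0.1 rad, from -1 to 1. A call has 1 to 10 rows; each row shifts and turns the commanded pose from where the row before left it, along the tool's axes as they then stand; what a row does not reach is not made up. A row lasts 1/8 s, in which the tool goes at most 62.5 mm and 10.7 degrees, less where a joint would pass 70% of its speed; a pose out of reach is approached as far as the arm can. A call with a number of a shift or a turn outside -1 to 1 is refused whole. A call with a gripper value outside its range is refused whole. "grip" is the opening in per cent of the stroke, from 0 (shut) to 100 (fully open), set as the call begins (left out, the last holds). The fingers move at their own pace and stop on an object; "grip_force" is the grip in N (left out, the last holds). Time passes only in rows, so rows that do not move let the fingers close. It gives the time, the measured TCP pose, the force, the opening and the grip force at its end, in the units of the state.
- read_state(): the state, without advancing time (a new reading comes with each control period).
- camera(name): name is "scene" or "top" or "wrist"; returns a dict with "image" (400x640x3 uint8, blue, green, red), "fx", "fy", "cx", "cy" (pixels), "extrinsics" (4x4, takes a point from world to camera coordinates); the wrist camera has in their place "tool_from_camera" (4x4, takes a point from camera to tool coordinates, whose origin is the TCP and whose axes are the flange's). Camera axes: x right, y up, looking along -z (the intrinsics and any distortion apply to the point x, -y, -z); pixel columns grow to the right and rows downward; lengths in m; the calibration is good to about 2 mm. A picture is of the moment at which its call begins: read the wrist's pose just before it. There is no depth.
- close_job(): hands the job in; it is judged then, once.
The state is a dict: "time_s": time; "joint_positions": joint angles; "joint_vel": joint speeds; "joint_efforts": joint torques, N m; "tcp_pos": TCP position; "tool_rot": TCP orientation; "contact_force": force on the tool from outside, world axes, zero at the start; "wrist_torque": the same for the moment, N m; "grip_width": finger opening in m; "grip_force": force on a finger pad.
Only numpy, scipy, OpenCV 4.12 (cv2) and the standard library are available. Lean on these libraries where they do the work, as an engineer would, in place of code of your own. Each camera call takes 0.05 s, during which the arm holds its last target. There are 200 camera calls.

## Working session

There is one attempt and no reset: what is moved stays moved. The work goes in short steps, Python scripts to look and compute and a tool call to move; the robot and the scene stay as the last step left them, time stands still between calls to the robot, and variables do not carry over. Pictures are saved under pics/ and viewed, at most 10 in all, crops included, and the job is handed in when it is done.

Besides the shell and the picture viewer there is one more tool, called after "Call:" as name(argument=value, ...), one argument or row to a line, values as JSON. play_rows: Moves the arm, as the interface text tells. Shift numbers are shares of 60 mm and turn numbers shares of 0.1 rad, none past 1 either way. Its arguments: {"type":"object","properties":{"targets":{"type":"array","items":{"type":"object","properties":{"tx":{"type":"number"},"ty":{"type":"number"},"tz":{"type":"number"},"spin":{"type":"number"}}}},"grip":{"type":"number"},"grip_force":{"type":"number"}},"required":["targets"]}

```bash
mkdir -p pics
cat > h.py <<'E'
from cell import *
import numpy as np, cv2
from scipy.spatial.transform import Rotation as R
def ray(c,u,v,z):
    T=np.linalg.inv(c["extrinsics"]); d=np.array([(u-c["cx"])/c["fx"],-(v-c["cy"])/c["fy"],-1.])
    d=T[:3,:3]@d; o=T[:3,3]; return o+d*(z-o[2])/d[2]
E
python3 - <<'E'
from h import *
s=read_state(); print({k:s[k] for k in("time_s","tcp_pos","tool_rot","grip_width")})
for n in("top","scene"):
    c=camera(n); cv2.imwrite(f"pics/{n}.png",c["image"]); np.save(f"{n}.npy",c,allow_pickle=True)
    print(n,{k:c[k] for k in c if k!="image"})
E
```

```text
{'time_s': 0.0, 'tcp_pos': array([ 0.19581038, -0.53983059,  0.23012734]), 'tool_rot': array([-3.13933367e+00, -3.44023967e-04,  3.47772704e-01]), 'grip_width': 0.08540339642326075}
top {'fx': 436.716087542003, 'fy': 436.716087542003, 'cx': 315.82239882416485, 'cy': 200.55966532160483, 'extrinsics': array([[ 0.03006332, -0.99948588, -0.01114332,  0.11909805],
       [ 0.99748226,  0.02928295,  0.06458835, -0.49529379],
       [-0.06422884, -0.013057  ,  0.99784977, -0.86386708],
       [ 0.        ,  0.        ,  0.        ,  1.        ]])}
scene {'fx': 401.19373969794896, 'fy': 401.19373969794896, 'cx': 319.33594904162686, 'cy': 205.32518851630542, 'extrinsics': array([[ 0.72805049,  0.68505757, -0.0252707 , -0.41101069],
       [-0.38160956,  0.43563119,  0.81522979,  0.06983918],
       [ 0.56948804, -0.58388491,  0.57858602, -1.00299517],
       [ 0.        ,  0.        ,  0.        ,  1.        ]])}
```

View pics/top.png

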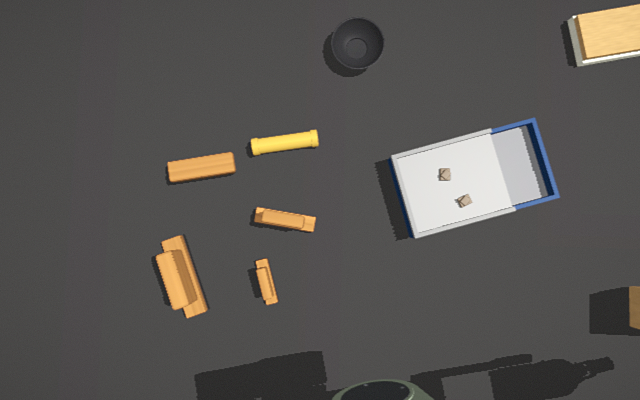

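View pics/scene.png

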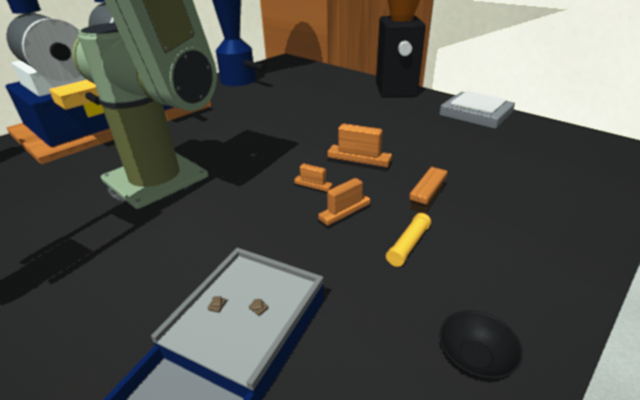

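Top view shows these look-alikes:
- large block at (181,277)
- middle block at (285,219)
- small block at (266,282)
- brush at (201,167)
- brass tube at (285,143)

About 60 px corresponds to 120 mm, so I choose the middle block at (285,219). The plate is at about (455,183), the stones at (445,174) and (465,200), and the trough is on the right.

Run:
```python
from h import *
t=np.load("top.npy",allow_pickle=True).item(); s=np.load("scene.npy",allow_pickle=True).item()
im=t["image"]; hsv=cv2.cvtColor(im,cv2.COLOR_BGR2HSV)
def comps(mask,amin):
    cs,_=cv2.findContours(mask,cv2.RETR_EXTERNAL,cv2.CHAIN_APPROX_NONE); return [c for c in cs if cv2.contourArea(c)>amin]
for c in comps(cv2.inRange(hsv,(5,120,80),(22,255,255)),150):
    r=cv2.minAreaRect(c); print("orange",np.round(r[0]),np.round(r[1]),round(r[2],1))
    if cv2.pointPolygonTest(c,(285,219),False)>0: print(" poly",cv2.approxPolyDP(c,1.5,True)[:,0].tolist())
m=cv2.inRange(hsv,(0,0,110),(180,60,255)); 
for c in comps(m,3000):
    r=cv2.minAreaRect(c); b=cv2.boxPoints(r); print("plate",r); print([ray(t,*p,.055).round(4).tolist() for p in b])
    print(cv2.approxPolyDP(c,3,True)[:,0].tolist())
roi=np.zeros_like(m); roi[160:215,425:485]=255
for c in comps(cv2.bitwise_and(roi,cv2.inRange(im[:,:,2],0,150)),20):
    M=cv2.moments(c); p=(M["m10"]/M["m00"],M["m01"]/M["m00"]); print("stone",p,cv2.minAreaRect(c)[1],ray(t,*p,.052))
b=cv2.inRange(hsv,(100,120,50),(130,255,255))
for c in comps(b,100): print("blue",cv2.approxPolyDP(c,3,True)[:,0].tolist())
a=cv2.resize(im[195:245,240:330],None,fx=7,fy=7,interpolation=2)[:, :630]
d=cv2.resize(im[115:245,385:565],None,fx=3.5,fy=3.5,interpolation=2)[:230*2]
out=np.zeros((600,800,3),np.uint8); a=cv2.resize(im[203:238,245:325],(560,245),interpolation=2); out[:245,:560]=a
d=cv2.resize(im[115:240,385:560],(490,350),interpolation=2); out[250:600,:490]=d
e=cv2.resize(s["image"][170:230,310:380],(300,257),interpolation=2); out[250:507,495:795]=e
cv2.imwrite("pics/crop.png",out)
```

```text
orange [634. 307.] [41. 10.] 90.0
orange [265. 281.] [46. 14.] 76.0
orange [179. 278.] [81. 33.] 71.0
orange [284. 219.] [61. 16.] 9.8
 poly [[255, 210], [254, 221], [307, 231], [313, 230], [315, 217], [257, 207]]
orange [201. 167.] [21. 67.] 80.9
orange [284. 142.] [17. 68.] 81.9
plate ((469.393798828125, 178.23150634765625), (87.27617645263672, 139.79364013671875), 74.53878784179688)
[[0.5821, -0.0085, 0.055], [0.6625, -0.2682, 0.055], [0.5, -0.3124, 0.055], [0.4211, -0.056, 0.055]]
[[525, 126], [494, 134], [488, 128], [391, 155], [415, 238], [516, 210], [512, 206], [546, 195]]
stone (459.2051282051282, 201.73076923076923) (9.391485214233398, 10.28591251373291) [ 0.49511409 -0.14308668  0.052     ]
stone (440.8995433789954, 176.12785388127853) (11.0, 9.0) [ 0.54374865 -0.10734458  0.052     ]
blue [[388, 159], [412, 237]]
blue [[534, 118], [492, 129], [491, 133], [524, 124], [528, 127], [549, 194], [516, 205], [517, 208], [558, 197]]
```

View pics/crop.png

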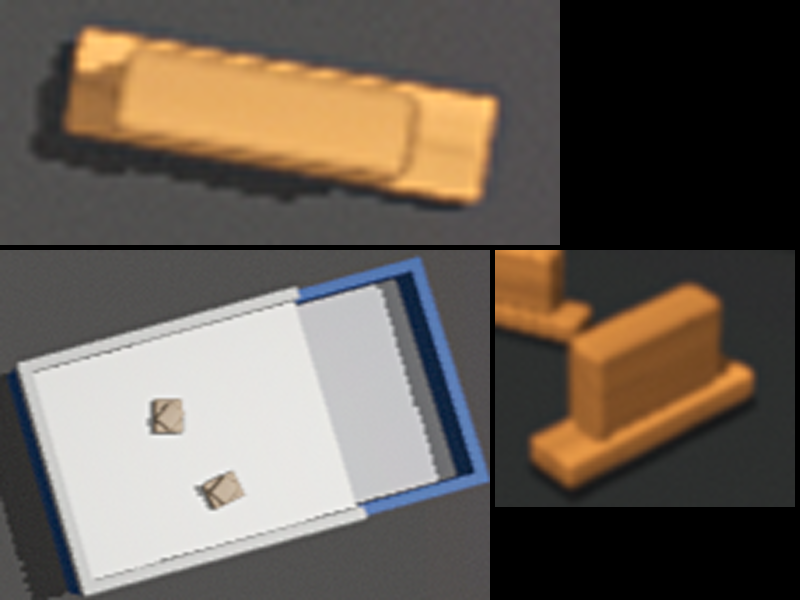

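The crop confirms the middle scraper, with its foot corners sharp. It also shows the stones at about (445,174) and (464,201), and the curb corners of the plate.

Run:
```python
from h import *
t=np.load("top.npy",allow_pickle=True).item()
F=np.array([ray(t,*p,.022) for p in[(257.1,206.9),(254.3,221.6),(313.6,232),(316.1,216.9)]])
G=np.array([ray(t,*p,.072) for p in[(245+135/7,203+50/7),(245+122/7,203+128/7),(245+402/7,203+180/7),(245+415/7,203+97/7)]])
for n,Q in(("foot",F),("grip",G)):
    d=(Q[3]+Q[2]-Q[0]-Q[1])/2; print(n,Q.mean(0),"len",np.linalg.norm(d),"wid",np.linalg.norm(Q[0]-Q[1]),np.linalg.norm(Q[2]-Q[3]),"dir",np.arctan2(d[1],d[0]))
P=np.array([ray(t,*p,.055) for p in[(391.4,155),(416.4,237.9),(491.4,129.3),(515.4,208.9)]])
c=P.mean(0); x=(P[2]+P[3]-P[0]-P[1])/2; y=(P[0]+P[2]-P[1]-P[3])/2
print("plate",c,np.linalg.norm(x),np.linalg.norm(y),"yaw",np.arctan2(x[1],x[0]),np.arctan2(-y[0],y[1]))
a=np.arctan2(x[1],x[0]); X=np.array([np.cos(a),np.sin(a)]); Y=np.array([-X[1],X[0]])
for p in[(444.6,174.3),(463.9,200.7)]:
    q=ray(t,*p,.0575)[:2]; print("stone",q,(q-c[:2])@X,(q-c[:2])@Y)
c=camera("scene") if 0 else np.load("scene.npy",allow_pickle=True).item()
for p,z in(((310+(715-495)*70/300,0),0),): pass
# scene cross-check: stones and plate back corner
for p in[(217,304),(258,307)]: print("scene stone",ray(c,*p,.054))
for p in[(237,250),(323,277),(153,338)]: print("scene curb corner",ray(c,*p,.055))
```

```text
foot [0.45178707 0.193718   0.022     ] len 0.1202411147393018 wid 0.029928272622725793 0.030521822420608906 dir -1.711331432537115
grip [0.45089295 0.19320687 0.072     ] len 0.07672737967065066 wid 0.021293891858661738 0.02257484123683882 dir -1.7155131552550218
plate [ 0.53169957 -0.1310738   0.055     ] 0.19922196050488544 0.16333152936916348 yaw -1.2731151654785424 -1.2688055446246413
stone [ 0.54677986 -0.11289953] -0.012951840098757541 0.019747632484933445
stone [ 0.49696347 -0.15029444] 0.008187065035017028 -0.03884587674103418
scene stone [ 0.50420752 -0.15508857  0.054     ]
scene stone [ 0.5539565  -0.11786725  0.054     ]
scene curb corner [ 0.43065035 -0.062262    0.055     ]
scene curb corner [ 0.58436027 -0.01061149  0.055     ]
scene curb corner [ 0.48969149 -0.24931429  0.055     ]
```

Call:
play_rows(
  targets=[
    {"tx": 0.58,"ty": -0.72},
    {"tx": 0.58,"ty": -0.72},
    {"tx": 0.58,"ty": -0.72},
    {"tx": 0.58,"ty": -0.72},
    {"tx": 0.58,"ty": -0.72},
    {"tx": 0.58,"ty": -0.72},
    {"tx": 0.58,"ty": -0.72},
    {"tx": 0.58,"ty": -0.72},
    {"tx": 0.58,"ty": -0.72},
    {"tx": 0.58,"ty": -0.72},
  ],
  grip=100,
)

```text
validation failed for argument at $.ta...
```

Call:
play_rows(
  targets=[
    {"tx": 0.58,"ty": -0.72},
    {"tx": 0.58,"ty": -0.72},
    {"tx": 0.58,"ty": -0.72},
    {"tx": 0.58,"ty": -0.72},
    {"spin": -0.98},
    {"spin": -0.98},
    {"spin": -0.98},
    {"spin": -0.98},
    {"spin": -0.98},
    {"spin": -0.98},
  ],
)

```text
validation failed for argument at $.ta...
```

Call:
play_rows(
  targets=[
    {"spin": -0.98},
    {"spin": -0.98},
    {"spin": -0.98},
    {"spin": -0.98},
    {"spin": -0.98},
    {"spin": 0},
  ],
)

```text
validation failed for argument at $.ta...
```

Call:
play_rows(
  targets=[
    {"tx": 0.58,"ty": -0.72,"tz": 0,"spin": 0},
    {"tx": 0.58,"ty": -0.72,"tz": 0,"spin": 0},
  ],
  grip=100,
)

```text
time_s: 0.35
tcp_pos: [0.232, -0.4343, 0.2304]
tool_rot: [-3.14, -0.0, 0.346]
contact_force: [0.4, 0.3, 1.5]
grip_width: 0.0853
grip_force: 0.0
```

All four keys are needed in each row.

Call:
play_rows(
  targets=[
    {"tx": 0.58,"ty": -0.72,"tz": 0,"spin": 0},
    {"tx": 0.58,"ty": -0.72,"tz": 0,"spin": 0},
    {"tx": 0.58,"ty": -0.72,"tz": 0,"spin": 0},
    {"tx": 0.58,"ty": -0.72,"tz": 0,"spin": 0},
    {"tx": 0.58,"ty": -0.72,"tz": 0,"spin": 0},
    {"tx": 0.58,"ty": -0.72,"tz": 0,"spin": 0},
    {"tx": 0.58,"ty": -0.72,"tz": 0,"spin": 0},
    {"tx": 0.58,"ty": -0.72,"tz": 0,"spin": 0},
    {"tx": 0.58,"ty": -0.72,"tz": 0,"spin": 0},
    {"tx": 0.58,"ty": -0.72,"tz": 0,"spin": 0},
  ],
)

```text
time_s: 1.6
tcp_pos: [0.4119, 0.091, 0.2311]
tool_rot: [3.141, -0.0, 0.348]
contact_force: [1.4, -0.8, 0.2]
grip_width: 0.0856
grip_force: 0.0
```

Call:
play_rows(
  targets=[
    {"tx": 0.58,"ty": -0.72,"tz": 0,"spin": 0},
    {"tx": 0.58,"ty": -0.72,"tz": 0,"spin": 0},
    {"tx": 0,"ty": 0,"tz": 0,"spin": -0.98},
    {"tx": 0,"ty": 0,"tz": 0,"spin": -0.98},
    {"tx": 0,"ty": 0,"tz": 0,"spin": -0.98},
    {"tx": 0,"ty": 0,"tz": 0,"spin": -0.98},
    {"tx": 0,"ty": 0,"tz": 0,"spin": -0.98},
    {"tx": 0,"ty": 0,"tz": 0,"spin": -0.98},
    {"tx": 0,"ty": 0,"tz": 0,"spin": -0.98},
    {"tx": 0,"ty": 0,"tz": 0,"spin": -0.98},
  ],
)

```text
time_s: 2.85
tcp_pos: [0.4474, 0.194, 0.2307]
tool_rot: [-3.141, 0.001, 1.135]
contact_force: [0.0, -0.4, -0.2]
grip_width: 0.0849
grip_force: 0.0
```

Call:
play_rows(
  targets=[
    {"tx": 0,"ty": 0,"tz": 0,"spin": -0.98},
    {"tx": 0,"ty": 0,"tz": 0,"spin": -0.98},
    {"tx": 0,"ty": 0,"tz": 0,"spin": -0.98},
    {"tx": 0,"ty": 0,"tz": 0,"spin": 0},
    {"tx": 0,"ty": 0,"tz": 0,"spin": 0},
  ],
)

```text
time_s: 3.48
tcp_pos: [0.4477, 0.194, 0.231]
tool_rot: [-3.141, 0.0, 1.424]
contact_force: [-0.5, -0.1, 0.4]
grip_width: 0.0853
grip_force: 0.0
```

Call:
play_rows(
  targets=[
    {"tx": 0,"ty": 0.06,"tz": 0.6,"spin": 0},
    {"tx": 0,"ty": 0,"tz": 0.6,"spin": 0},
    {"tx": 0,"ty": 0,"tz": 0.6,"spin": 0},
    {"tx": 0,"ty": 0,"tz": 0.5,"spin": 0},
    {"tx": 0,"ty": 0,"tz": 0.4,"spin": 0},
    {"tx": 0,"ty": 0,"tz": 0.3,"spin": 0},
    {"tx": 0,"ty": 0,"tz": 0.2,"spin": 0},
    {"tx": 0,"ty": 0,"tz": 0.1,"spin": 0},
    {"tx": 0,"ty": 0,"tz": 0,"spin": 0},
  ],
)

```text
time_s: 4.6
tcp_pos: [0.4515, 0.1936, 0.0333]
tool_rot: [-3.141, 0.0, 1.426]
contact_force: [0.2, 0.3, -0.1]
grip_width: 0.0852
grip_force: 0.0
```

Call:
play_rows(
  targets=[
    {"tx": 0,"ty": 0,"tz": 0,"spin": 0},
    {"tx": 0,"ty": 0,"tz": 0,"spin": 0},
    {"tx": 0,"ty": 0,"tz": 0,"spin": 0},
    {"tx": 0,"ty": 0,"tz": 0,"spin": 0},
    {"tx": 0,"ty": 0,"tz": 0,"spin": 0},
    {"tx": 0,"ty": 0,"tz": 0,"spin": 0},
    {"tx": 0,"ty": 0,"tz": 0,"spin": 0},
    {"tx": 0,"ty": 0,"tz": 0,"spin": 0},
  ],
  grip=0,
  grip_force=50,
)

```text
time_s: 5.6
tcp_pos: [0.4515, 0.1936, 0.0334]
tool_rot: [3.142, -0.0, 1.426]
contact_force: [0.0, -0.1, 0.6]
grip_width: 0.0234
grip_force: 54.6
```

Call:
play_rows(
  targets=[
    {"tx": 0,"ty": 0,"tz": -0.2,"spin": 0},
    {"tx": 0,"ty": 0,"tz": -0.4,"spin": 0},
    {"tx": 0,"ty": 0,"tz": -0.5,"spin": 0},
    {"tx": 0,"ty": 0,"tz": -0.4,"spin": 0},
    {"tx": 0,"ty": 0,"tz": -0.2,"spin": 0},
    {"tx": 0,"ty": 0,"tz": 0,"spin": 0.7},
    {"tx": 0,"ty": 0,"tz": 0,"spin": 0.7},
    {"tx": 0,"ty": 0,"tz": 0,"spin": 0.7},
    {"tx": 0,"ty": 0,"tz": 0,"spin": 0.7},
    {"tx": 0,"ty": 0,"tz": 0,"spin": 0.7},
  ],
)

```text
time_s: 6.85
tcp_pos: [0.4507, 0.1934, 0.1347]
tool_rot: [-3.14, 0.001, 1.073]
contact_force: [-0.2, -0.0, -1.6]
grip_width: 0.0233
grip_force: 54.2
```

Call:
play_rows(
  targets=[
    {"tx": 0,"ty": 0,"tz": 0,"spin": 0.86},
    {"tx": 0,"ty": 0,"tz": 0,"spin": 0.86},
    {"tx": 0,"ty": 0,"tz": 0,"spin": 0.86},
    {"tx": 0,"ty": 0,"tz": 0,"spin": 0.86},
    {"tx": 0,"ty": 0,"tz": 0,"spin": 0.86},
    {"tx": 0,"ty": 0,"tz": 0,"spin": 0.86},
    {"tx": 0,"ty": 0,"tz": 0,"spin": 0.86},
    {"tx": 0,"ty": 0,"tz": 0,"spin": 0.86},
    {"tx": 0,"ty": 0,"tz": 0,"spin": 0.86},
    {"tx": 0,"ty": 0,"tz": 0,"spin": 0},
  ],
)

```text
time_s: 8.1
tcp_pos: [0.4508, 0.1934, 0.1348]
tool_rot: [-3.141, 0.001, 0.303]
contact_force: [0.3, 0.9, -1.3]
grip_width: 0.0232
grip_force: 54.2
```

Call:
play_rows(
  targets=[
    {"tx": -0.05,"ty": 0.3,"tz": 0,"spin": 0},
    {"tx": -0.05,"ty": 0.6,"tz": 0,"spin": 0},
    {"tx": -0.05,"ty": 0.7,"tz": 0,"spin": 0},
    {"tx": -0.05,"ty": 0.7,"tz": 0,"spin": 0},
    {"tx": -0.05,"ty": 0.7,"tz": 0,"spin": 0},
    {"tx": -0.05,"ty": 0.6,"tz": 0,"spin": 0},
    {"tx": -0.05,"ty": 0.5,"tz": 0,"spin": 0},
    {"tx": -0.05,"ty": 0.3,"tz": 0,"spin": 0},
    {"tx": 0,"ty": 0.1,"tz": 0,"spin": 0},
    {"tx": 0,"ty": 0,"tz": 0,"spin": 0},
  ],
)

```text
time_s: 9.35
tcp_pos: [0.5086, -0.0709, 0.1351]
tool_rot: [-3.141, 0.0, 0.302]
contact_force: [-0.4, 0.2, -2.1]
grip_width: 0.0233
grip_force: 54.2
```

Run:
```python
from h import *
s=read_state(); c=camera("top"); w=camera("scene"); print(s["tcp_pos"],s["tool_rot"])
o=np.zeros((600,800,3),np.uint8)
o[:300,:480]=cv2.resize(c["image"][110:235,365:565],(480,300),interpolation=2)
o[300:600,:480]=cv2.resize(w["image"][200:400,100:420],(480,300),interpolation=2)
cv2.imwrite("pics/over.png",o)
```

```text
[ 0.50859563 -0.07094555  0.13514097] [-3.14082653e+00  2.24153789e-04  3.02016754e-01]
```

View pics/over.png

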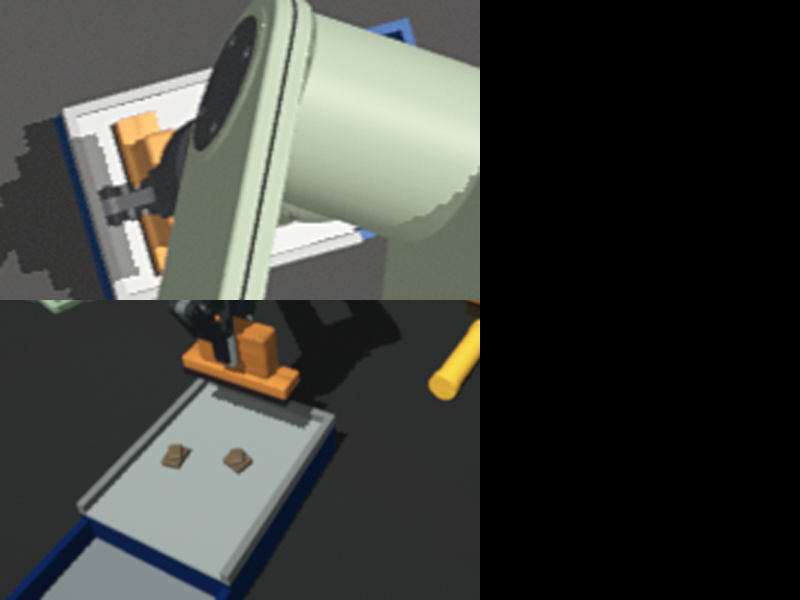

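The scraper hangs level above the back of the plate. Top view shows foot corners at about (413,162), (430,157) and (432,222). The stones are still ahead of it.

Run:
```python
from h import *
t=np.load("top.npy",allow_pickle=True).item(); s=np.load("scene.npy",allow_pickle=True).item()
a=-1.271; X=np.array([np.cos(a),np.sin(a)]); Y=np.array([-X[1],X[0]]); c=np.array([.5322,-.131])
f=lambda q:(((q[:2]-c)@X).round(4),((q[:2]-c)@Y).round(4))
for p in[(412.9,162.1),(429.6,156.7),(431.7,222.5)]: print("top",f(ray(t,*p,.124)))
for p in[(293.3,265.3),(222,245.3)]: print("scene",f(ray(s,*p,.102)))
for p in[(217,304),(258,307)]: print("scene stone",f(ray(s,*p,.051)))
for p in[(323,277),(237,250)]: print("scene corner",f(ray(s,*p,.055)))
print("tcp",f(np.array([.5086,-.0709])))
```

```text
top (np.float64(-0.0813), np.float64(0.0522))
top (np.float64(-0.0501), np.float64(0.0536))
top (np.float64(-0.0795), np.float64(-0.0594))
scene (np.float64(-0.0616), np.float64(0.0564))
scene (np.float64(-0.0541), np.float64(-0.0673))
scene stone (np.float64(0.0129), np.float64(-0.036))
scene stone (np.float64(-0.0081), np.float64(0.0229))
scene corner (np.float64(-0.0996), np.float64(0.0854))
scene corner (np.float64(-0.0957), np.float64(-0.0767))
tcp (np.float64(-0.0644), np.float64(-0.0048))
```

Call:
play_rows(
  targets=[
    {"tx": 0,"ty": 0,"tz": 0.3,"spin": 0},
    {"tx": 0,"ty": 0,"tz": 0.3,"spin": 0},
    {"tx": 0,"ty": 0,"tz": 0.2,"spin": 0},
    {"tx": 0,"ty": 0,"tz": 0.08,"spin": 0},
    {"tx": 0,"ty": 0,"tz": 0.04,"spin": 0},
    {"tx": 0,"ty": 0,"tz": 0,"spin": 0},
  ],
)

```text
time_s: 10.2
tcp_pos: [0.5091, -0.0714, 0.0805]
tool_rot: [3.141, -0.001, 0.302]
contact_force: [-0.0, -1.0, -1.8]
grip_width: 0.0235
grip_force: 54.2
```

Call:
play_rows(
  targets=[
    {"tx": 0,"ty": 0.1,"tz": 0.02,"spin": 0},
    {"tx": 0,"ty": 0.2,"tz": 0,"spin": 0},
    {"tx": 0,"ty": 0.2,"tz": 0,"spin": 0},
    {"tx": 0,"ty": 0.2,"tz": 0,"spin": 0},
    {"tx": 0,"ty": 0.2,"tz": 0,"spin": 0},
    {"tx": 0,"ty": 0.2,"tz": 0,"spin": 0},
    {"tx": 0,"ty": 0.2,"tz": 0,"spin": 0},
    {"tx": 0,"ty": 0.2,"tz": 0,"spin": 0},
    {"tx": 0,"ty": 0.2,"tz": 0,"spin": 0},
    {"tx": 0,"ty": 0.1,"tz": 0,"spin": 0},
  ],
)

```text
time_s: 11.45
tcp_pos: [0.5412, -0.1754, 0.0789]
tool_rot: [3.141, -0.0, 0.301]
contact_force: [-0.0, 0.1, -1.9]
grip_width: 0.0237
grip_force: 54.2
```

Call:
play_rows(
  targets=[
    {"tx": 0,"ty": 0.1,"tz": 0,"spin": 0},
    {"tx": 0,"ty": 0.15,"tz": 0,"spin": 0},
    {"tx": 0,"ty": 0.15,"tz": 0,"spin": 0},
    {"tx": 0,"ty": 0.15,"tz": 0,"spin": 0},
    {"tx": 0,"ty": 0.15,"tz": 0,"spin": 0},
    {"tx": 0,"ty": 0.15,"tz": 0,"spin": 0},
    {"tx": 0,"ty": 0.1,"tz": 0,"spin": 0},
    {"tx": 0,"ty": 0,"tz": 0,"spin": 0},
    {"tx": 0,"ty": 0,"tz": 0,"spin": 0},
  ],
)

```text
time_s: 12.58
tcp_pos: [0.5576, -0.2287, 0.0788]
tool_rot: [-3.141, 0.0, 0.302]
contact_force: [0.0, 0.3, -1.3]
grip_width: 0.0234
grip_force: 54.2
```

Run:
```python
from h import *
c=camera("top"); w=camera("scene")
o=np.zeros((600,640,3),np.uint8)
o[:260,:480]=cv2.resize(c["image"][100:230,365:605],(480,260),interpolation=2)
o[260:600,:640]=cv2.resize(w["image"][230:400,60:380],(640,340),interpolation=2)
cv2.imwrite("pics/wiped.png",o)
```

```text
(no output)
```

View pics/wiped.png

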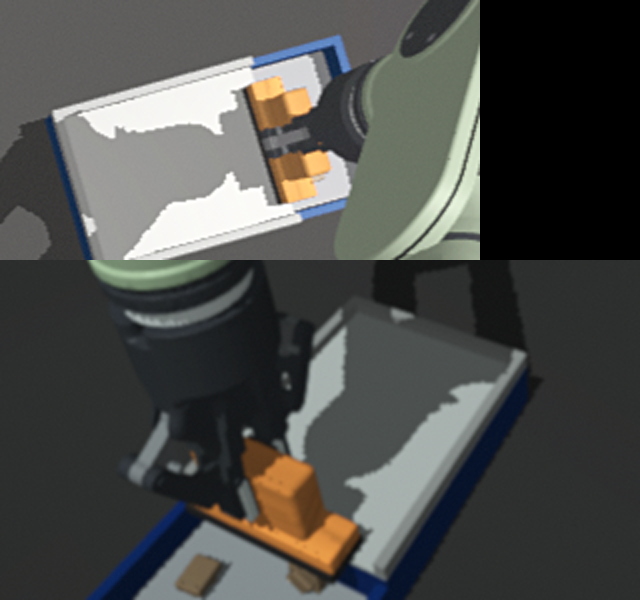

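The plate is bare. One stone lies in the trough at (200,575). The other, at (305,577), is just ahead of the foot, so I'll push slightly further, lift and look.

Call:
play_rows(
  targets=[
    {"tx": 0,"ty": 0.1,"tz": 0,"spin": 0},
    {"tx": 0,"ty": 0.1,"tz": 0,"spin": 0},
    {"tx": 0,"ty": 0,"tz": 0,"spin": 0},
    {"tx": 0,"ty": 0,"tz": -0.3,"spin": 0},
    {"tx": 0,"ty": 0,"tz": -0.5,"spin": 0},
    {"tx": 0,"ty": -0.4,"tz": -0.3,"spin": 0},
    {"tx": 0,"ty": -0.7,"tz": 0,"spin": 0},
    {"tx": 0,"ty": -0.7,"tz": 0,"spin": 0},
    {"tx": 0,"ty": -0.7,"tz": 0,"spin": 0},
    {"tx": 0,"ty": -0.5,"tz": 0,"spin": 0},
  ],
)

```text
time_s: 13.92
tcp_pos: [0.5076, -0.0669, 0.1463]
tool_rot: [3.141, -0.001, 0.303]
contact_force: [1.1, 0.2, -1.0]
grip_width: 0.0233
grip_force: 54.2
```

Run:
```python
from h import *
c=camera("top"); w=camera("scene")
o=np.zeros((600,640,3),np.uint8)
o[:260,:480]=cv2.resize(c["image"][100:230,365:605],(480,260),interpolation=2)
o[260:600,:640]=cv2.resize(w["image"][230:400,60:380],(640,340),interpolation=2)
cv2.imwrite("pics/wiped2.png",o)
```

```text
(no output)
```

View pics/wiped2.png

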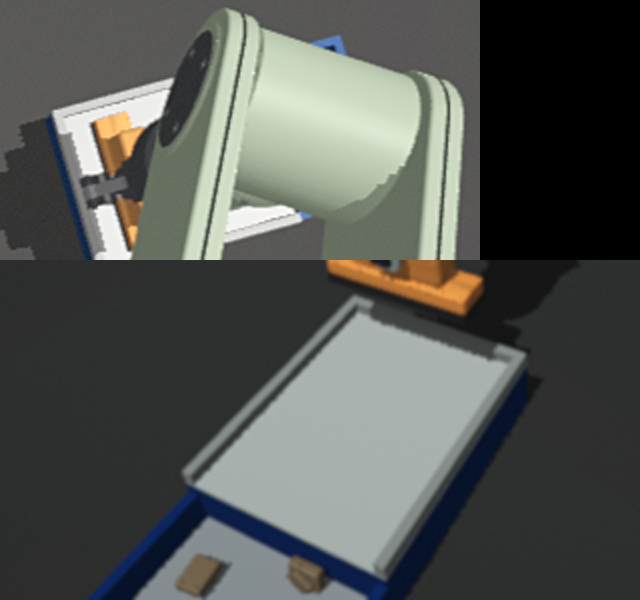

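Both stones are in the trough at (200,575) and (305,575). The plate is empty and the scraper is still held. I'll take it back to its old spot.

Call:
play_rows(
  targets=[
    {"tx": 0.05,"ty": -0.3,"tz": 0,"spin": 0},
    {"tx": 0.05,"ty": -0.6,"tz": 0,"spin": 0},
    {"tx": 0.05,"ty": -0.7,"tz": 0,"spin": 0},
    {"tx": 0.05,"ty": -0.7,"tz": 0,"spin": 0},
    {"tx": 0.05,"ty": -0.7,"tz": 0,"spin": 0},
    {"tx": 0.05,"ty": -0.6,"tz": 0,"spin": 0},
    {"tx": 0.05,"ty": -0.5,"tz": 0,"spin": 0},
    {"tx": 0.05,"ty": -0.3,"tz": 0,"spin": 0},
    {"tx": 0,"ty": 0,"tz": 0,"spin": -0.8},
    {"tx": 0,"ty": 0,"tz": 0,"spin": -0.8},
  ],
)

```text
time_s: 15.28
tcp_pos: [0.4527, 0.1912, 0.1454]
tool_rot: [3.142, -0.001, 0.464]
contact_force: [-0.1, 0.6, -2.1]
grip_width: 0.0239
grip_force: 54.2
```

Call:
play_rows(
  targets=[
    {"tx": 0,"ty": 0,"tz": 0,"spin": -0.96},
    {"tx": 0,"ty": 0,"tz": 0,"spin": -0.96},
    {"tx": 0,"ty": 0,"tz": 0,"spin": -0.96},
    {"tx": 0,"ty": 0,"tz": 0,"spin": -0.96},
    {"tx": 0,"ty": 0,"tz": 0,"spin": -0.96},
    {"tx": 0,"ty": 0,"tz": 0,"spin": -0.96},
    {"tx": 0,"ty": 0,"tz": 0,"spin": -0.96},
    {"tx": 0,"ty": 0,"tz": 0,"spin": -0.96},
    {"tx": 0,"ty": 0,"tz": 0,"spin": -0.96},
    {"tx": 0,"ty": 0,"tz": 0,"spin": -0.96},
  ],
)

```text
time_s: 16.52
tcp_pos: [0.4529, 0.1908, 0.1454]
tool_rot: [3.141, -0.0, 1.424]
contact_force: [-0.3, -0.7, -2.1]
grip_width: 0.0235
grip_force: 54.2
```

Call:
play_rows(
  targets=[
    {"tx": 0,"ty": 0,"tz": 0.3,"spin": 0},
    {"tx": 0,"ty": 0,"tz": 0.5,"spin": 0},
    {"tx": 0,"ty": 0,"tz": 0.5,"spin": 0},
    {"tx": 0,"ty": 0,"tz": 0.3,"spin": 0},
    {"tx": 0,"ty": 0,"tz": 0.15,"spin": 0},
    {"tx": 0,"ty": 0,"tz": 0.05,"spin": 0},
    {"tx": 0,"ty": 0,"tz": 0,"spin": 0},
    {"tx": 0,"ty": 0,"tz": 0,"spin": 0},
  ],
)

```text
time_s: 17.52
tcp_pos: [0.4532, 0.1909, 0.0378]
tool_rot: [3.14, -0.001, 1.422]
contact_force: [0.9, 0.7, -1.5]
grip_width: 0.0233
grip_force: 54.2
```

Call:
play_rows(
  targets=[
    {"tx": 0,"ty": 0,"tz": 0.04,"spin": 0},
    {"tx": 0,"ty": 0,"tz": 0.03,"spin": 0},
    {"tx": 0,"ty": 0,"tz": 0,"spin": 0},
    {"tx": 0,"ty": 0,"tz": 0,"spin": 0},
  ],
)

```text
time_s: 18.02
tcp_pos: [0.4526, 0.1907, 0.0333]
tool_rot: [3.141, -0.0, 1.422]
contact_force: [-1.4, -0.2, 5.4]
grip_width: 0.0233
grip_force: 55.1
```

Contact with the bench at the original height, so I'll release and rise.

Call:
play_rows(
  targets=[
    {"tx": 0,"ty": 0,"tz": 0,"spin": 0},
    {"tx": 0,"ty": 0,"tz": 0,"spin": 0},
    {"tx": 0,"ty": 0,"tz": 0,"spin": 0},
    {"tx": 0,"ty": 0,"tz": 0,"spin": 0},
    {"tx": 0,"ty": 0,"tz": 0,"spin": 0},
    {"tx": 0,"ty": 0,"tz": 0,"spin": 0},
    {"tx": 0,"ty": 0,"tz": 0,"spin": 0},
    {"tx": 0,"ty": 0,"tz": 0,"spin": 0},
  ],
  grip=100,
)

```text
time_s: 19.02
tcp_pos: [0.4523, 0.1907, 0.0327]
tool_rot: [-3.142, -0.0, 1.422]
contact_force: [0.0, -0.6, 0.9]
grip_width: 0.0858
grip_force: 0.0
```

Call:
play_rows(
  targets=[
    {"tx": 0,"ty": 0,"tz": -0.2,"spin": 0},
    {"tx": 0,"ty": 0,"tz": -0.5,"spin": 0},
    {"tx": 0,"ty": 0,"tz": -0.7,"spin": 0},
    {"tx": 0,"ty": 0,"tz": -0.7,"spin": 0},
    {"tx": 0,"ty": 0,"tz": -0.5,"spin": 0},
    {"tx": 0,"ty": 0,"tz": -0.2,"spin": 0},
    {"tx": 0,"ty": 0,"tz": 0,"spin": 0},
    {"tx": 0,"ty": 0,"tz": 0,"spin": 0},
  ],
)

```text
time_s: 20.02
tcp_pos: [0.4512, 0.1904, 0.1991]
tool_rot: [-3.139, 0.001, 1.422]
contact_force: [-0.0, -0.8, -0.2]
grip_width: 0.0853
grip_force: 0.0
```

Run:
```python
from h import *
s=read_state(); print(s["tcp_pos"],s["grip_width"],s["contact_force"])
c=camera("top"); w=camera("scene")
o=np.zeros((600,800,3),np.uint8)
o[:260,:480]=cv2.resize(c["image"][100:230,365:605],(480,260),interpolation=2)
o[260:600,:800]=cv2.resize(w["image"][130:300,140:540],(800,340),interpolation=2)
o[:200,490:790]=cv2.resize(w["image"][300:400,120:270],(300,200),interpolation=2)
cv2.imwrite("pics/end.png",o)
```

```text
[0.45117592 0.19040831 0.19909213] 0.08528422534171945 [-0.00285431 -0.75865839 -0.24023395]
```

View pics/end.png

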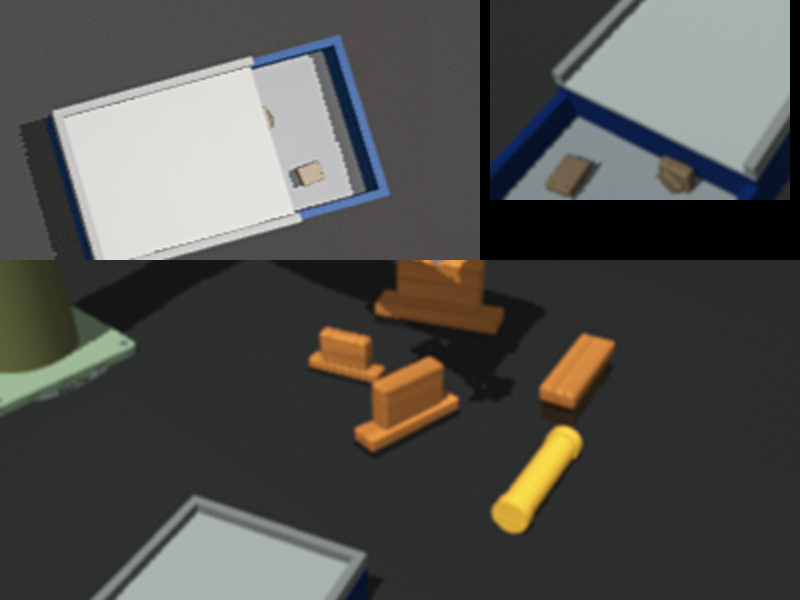

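The scraper stands upright and free. Both stones lie on the trough floor, one close to the plate wall (top view at (268,118) and (310,172)).

```bash
python3 -c "
from cell import *
print(close_job())"
```

```text
the job is handed in; nothing more can be done
None
```

I wiped both stones into the reject trough, stood the scraper upright on the bench and released it, and handed the job in at about 20 s; the hand-in returned no verdict, so I don't know how it was judged.

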